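# Unclip the red inspection torch

### The job

Pull the red torch up out of its two spring clips and lay it down flat inside the grey tray, ready for the next set-up. Do not drop it from a height, and leave the blue torch in its clips.

Things in the scene. Friction and masses are not known exactly. Their poses are not given: they have to be found in the camera images.
- red_torch: Red torch, 150 mm long, about 0.09 kg, level. Origin mid-length on its axis; x along it to the lens, z up. Round red barrel 22 mm in diameter, 110 mm long; black hexagonal end caps 28 mm across flats, 20 mm long, stop rolling and sliding lengthwise. Starts in red_clip, axis 45 mm above the bench. Grip the barrel at its middle, a finger on either side.
- red_clip: Fixed holder of the red torch. Foot 124 x 60 x 8 mm; origin mid-underside, x along the torch. Two steel C-shaped spring clips, open at the top, stand 45 mm either side of the middle: 14 mm wide in x, 31 mm over the leaves (36 mm at the flared tips), 65 mm high. Lifted by its middle the torch resists with 8 to 13 N over the first 10 mm, then snaps free; clear when raised 40 mm.
- tray: Open grey plastic tray, fixed to the bench: 250 (x) x 170 (y) x 28 mm high outside, walls and floor 5 mm thick; origin in the middle of its underside. The torch fits with its length along the tray's x; flat on the tray's floor its axis is 19 mm above the tray's origin.
- blue_torch: Blue torch of the same shape, size and frame, in its own clips, axis 45 mm above the bench; not to be disturbed. A dark steel collet chuck (48 mm diameter, 96 mm high with its cutter) and a white pot (52 mm diameter, 85 mm high) stand loose beyond the work, 0.78 to 0.82 m ahead (x) of the robot's base.
Not all that is in view belongs to the job. What is shaped like the red_torch but yellow is not meant.

How it is judged:
On the way:
1. the red torch is out of its clips and held by the fingers, its middle more than 75 mm above the bench (height (world z) of red_torch above 0.075 m and contact force between red_torch and the fingers above 0.3 N), for 0.1 s.
At the end, for the whole second after the job is handed in: The red torch lies at rest inside the tray, flat on its floor (level within 7 degrees, its axis less than 27 mm above the tray's underside, its middle within 80 mm along and 72 mm across of the tray's middle); the blue torch is still in its clips, within 20 mm of its start (x of red_torch in the frame of tray between -0.08 and 0.08 m and y of red_torch in the frame of tray between -0.072 and 0.072 m and z of red_torch in the frame of tray below 0.027 m and angle between red_torch's own x axis and vertical between 1.45 and 1.69 rad and linear speed of red_torch below 0.02 m/s and distance of blue_torch from where it was at the start of the episode below 0.02 m); the robot touches nothing.
It fails at once if the blue torch is moved by more than 20 mm (distance of blue_torch from where it was at the start of the episode above 0.02 m).
It fails at once if the red torch is let go while its middle is more than 80 mm above the bench (height (world z) of red_torch above 0.08 m and contact force between red_torch and the fingers below 0.05 N).
It also fails if it takes over 42 s, if anything falls off the work surface, if the arm or the gripper's body presses on something with over 40 N, if the wrist force passes 120 N, or if a joint passes its speed limit or range.

### The arm

A 7-joint arm with a two-finger parallel gripper is mounted at the origin on the work surface. World frame = base frame: x ahead of the robot, y to its left, z up, the work surface at z = 0. Lengths are in m, angles in rad, forces in N, time in s.
With the tool pointing down it reaches from about 0.4 to 0.85 m from the base axis. Payload 10.4 kg.
Tool frame: the origin (TCP) lies at the very end of the fingers, on their centre line; the grasp point (between the pads) lies manip.hold_point_z behind it (manip.hold_point_z is the distance from the TCP to the grasp point, in m); z points along the fingers, x is the direction in which the jaws open and shut, and the axes are right-handed (so a half turn about z gives the same grasp; the last joint's range is limited). The gripper opens to 85 mm and grips with 20 to 120 N. Pads are 22 mm wide; open, the fingers measure 114 mm over their backs; the gripper's body (76 mm by 85 mm) begins 54 mm behind the grasp point. The pads swing forward as they close: fully open they stand 13 mm farther back than shut.
Start: joints at [-1.14, 0.332, -0.065, 1.46, 0.022, 1.35, -0.088], TCP at [0.274, 0.562, 0.231] pointing down, gripper open.
Joint ranges: [-2.6, 2.6], [-0.5, 2.12], [-1.47, 1.34], [0.16, 2.42], [-1.27, 4.41], [0.06, 2.06], [-2.6, 2.6]. Speed limits (rad/s): [2.22, 2.22, 2.79, 2.79, 3.14, 3.14, 3.14].

### API

Orientations are given as a unit quaternion [x, y, z, w].
In Python, from workcell import readout, camera, camera_info, manip gives the robot as it stands.
- The arm moves only by the tool play_rows, never from a script. Its argument "rows" is a list of rows, each a list of 3 entries, a list of its own where there are three numbers: the shift along the world's x, y, z in mm, then the turn, a rotation vector about the world's x, y, z in degrees, then the finger opening in mm, from 0 to 85.4. In form: [[[tx, ty, tz], [rx, ry, rz], fingers], ...]. A call has 1 to 12 rows; each row shifts and turns the commanded pose from where the row before left it; what a row does not reach is not made up. A row lasts 1/8 s, in which the tool goes at most 62.5 mm and 10.7 degrees, less where a joint would pass 70% of its speed; a pose out of reach is approached as far as the arm can. A call with a gripper value outside its range is refused whole. The fingers move at their own pace and stop on an object; "force" is the grip in N (left out, the last holds). Time passes only in rows, so rows that do not move let the fingers close. It gives the time, the measured TCP pose, the force and the opening at its end, in the units of the state.
- readout.get_obs(): the state, without advancing time (a new reading comes with each control period).
- camera(name): name is "side" or "top"; returns the picture (400x640x3 uint8, blue, green, red); there is no depth.
- camera_info(name): a dict with "fx", "fy", "cx", "cy" (pixels), "k1" (the pictures are not rectified: a ray, as slopes to the right and down, at radius r is drawn at 1 + k1 r^2 times it, then the intrinsics apply), "world_from_camera" (4x4, takes a point from camera to world coordinates). Camera axes: x right, y up, looking along -z (the intrinsics and any distortion apply to the point x, -y, -z); pixel columns grow to the right and rows downward; lengths in m; the calibration is good to about 2 mm. A picture is of the moment at which its call begins. camera_info takes no time and is no camera call.
- manip.hand_in(): hands the job in, once; it reports no verdict.
The state is a dict: "clock": time; "joint_pos": joint angles; "joint_velocities": joint speeds; "tau": joint torques, N m; "position": TCP position; "ee_rot": TCP orientation; "ft_force": force on the tool from outside, world axes, zero at the start; "torque": the same for the moment, N m; "grip_width": opening from 0.0 (shut) to 1.0 (fully open).
Only numpy, scipy, OpenCV 4.12 (cv2) and the standard library are available. Lean on these libraries where they do the work, as an engineer would, in place of code of your own. Each camera call takes 0.05 s, during which the arm holds its last target.

## Working session

There is one attempt and no reset: what is moved stays moved. The work goes in short steps, Python scripts to look and compute and a tool call to move; the robot and the scene stay as the last step left them, time stands still between calls to the robot, and variables do not carry over. Pictures are saved under pics/ and viewed, and the job is handed in when it is done.

Besides the shell and the picture viewer there is one more tool, called after "Request:" as a command line: name --argument value ..., lists and objects as JSON in quotes. play_rows: Moves the arm, as the interface text tells. Its arguments: {"type":"object","properties":{"rows":{"type":"array"},"force":{"type":"number"}},"required":["rows"]}

```bash
mkdir -p pics; python3 - <<'E'
from workcell import readout,camera,camera_info,manip
import cv2
print(readout.get_obs(), manip.hold_point_z)
for n in("side","top"):
    cv2.imwrite(f"pics/{n}0.png",camera(n)); print(n,camera_info(n))
E
```

```text
{'clock': 0.0, 'joint_pos': array([-1.13958252,  0.33287601, -0.06473555,  1.46095953,  0.02160767,
        1.34988242, -0.08848566]), 'joint_velocities': array([-6.19440139e-04,  1.33500415e-03,  7.99931346e-06,  1.65710309e-03,
       -1.43062784e-03, -4.28991967e-04,  1.62785868e-03]), 'tau': array([-2.59841509e-04, -6.25430202e+01,  4.87683574e-02, -3.91621470e+01,
        1.59932161e-02,  9.65227227e-03,  1.07726538e-05]), 'position': array([0.27381982, 0.56140391, 0.23050474]), 'ee_rot': array([ 8.48036538e-01,  5.29937278e-01, -5.88967332e-04,  4.04691894e-04]), 'ft_force': array([ 0.35692994, -0.48630317,  0.20542045]), 'torque': array([-0.01199054,  0.09020845,  0.05491122]), 'grip_width': 0.9985571560703168} 0.0187
side {'fx': 509.2919178602447, 'fy': 509.2919178602447, 'cx': 316.2440677356573, 'cy': 196.7231405301882, 'k1': -0.1436749487946589, 'world_from_camera': array([[ 0.92281383,  0.29389753, -0.24907606,  0.18088348],
       [-0.38521955,  0.69634407, -0.60556654, -0.62124647],
       [-0.00453188,  0.65477414,  0.75581101,  0.93472979],
       [ 0.        ,  0.        ,  0.        ,  1.        ]])}
top {'fx': 401.0451033935983, 'fy': 401.0451033935983, 'cx': 322.49018440168726, 'cy': 193.29202314106323, 'k1': -0.05588832072566474, 'world_from_camera': array([[-0.06013668,  0.97754596, -0.2019591 ,  0.25622523],
       [-0.9981858 , -0.05949007,  0.00927569,  0.11467475],
       [-0.00294715,  0.20215051,  0.97935003,  1.10611821],
       [ 0.        ,  0.        ,  0.        ,  1.        ]])}
```

View pics/side0.png

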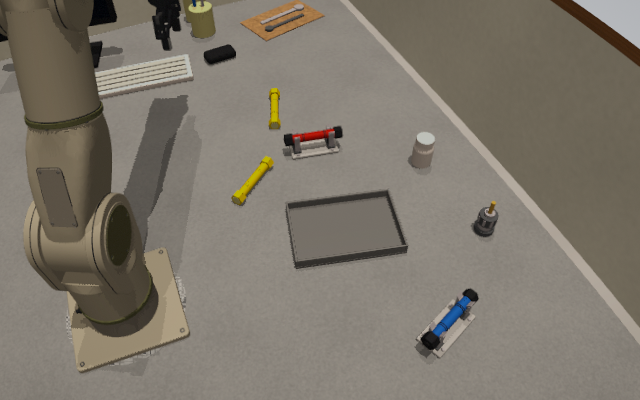

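View pics/top0.png

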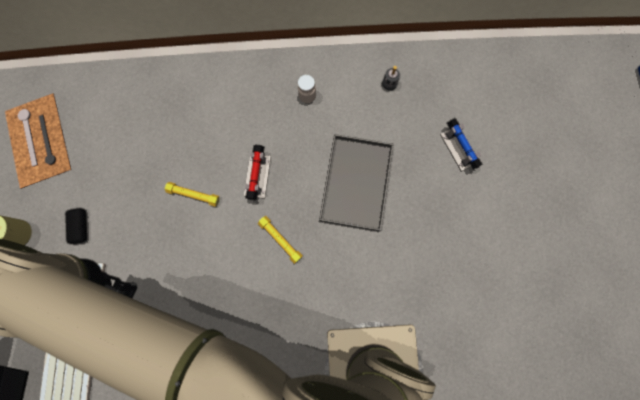

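The side view shows one red torch, in clips at (313,136), the tray at (345,228) and the blue torch at (450,320). The top view shows red at (256,172), the tray at (356,183) and blue at (462,145). The two yellow torches, at side (274,108) and (253,180), are decoys lying loose. Red in a clip holder fits the description; next I'll check it in a crop and measure.

```bash
cat > h.py <<'E'
from workcell import readout,camera,camera_info,manip
import cv2,numpy as np
def ray(n,uv):
    c=camera_info(n);K=np.array([[c['fx'],0,c['cx']],[0,c['fy'],c['cy']],[0,0,1]])
    p=cv2.undistortPoints(np.array(uv,float).reshape(-1,1,2),K,np.array([c['k1'],0,0,0,0])).reshape(-1,2)
    T=c['world_from_camera'];d=np.c_[p[:,0],-p[:,1],-np.ones(len(p))]@T[:3,:3].T
    return T[:3,3],d
def atz(n,uv,z):
    o,d=ray(n,uv);return o+d*((z-o[2])/d[:,2])[:,None]
def tri(a,b):
    A=np.zeros((3,3));B=np.zeros(3)
    for n,uv in(("side",a),("top",b)):
        o,d=ray(n,[uv]);d=d[0]/np.linalg.norm(d[0]);P=np.eye(3)-np.outer(d,d);A+=P;B+=P@o
    return np.linalg.solve(A,B)
def mask(im,col):
    h=cv2.cvtColor(im,cv2.COLOR_BGR2HSV)
    if col=='red': return (((h[...,0]<6)|(h[...,0]>174))&(h[...,1]>170)&(h[...,2]>70)).astype(np.uint8)
    if col=='blue': return ((abs(h[...,0].astype(int)-110)<14)&(h[...,1]>150)&(h[...,2]>60)).astype(np.uint8)
def blob(im,col):
    m=mask(im,col);k,l,s,c=cv2.connectedComponentsWithStats(m);i=1+np.argmax(s[1:,4])
    y,x=np.nonzero(l==i);r=cv2.minAreaRect(np.c_[x,y].astype(np.float32));b=cv2.boxPoints(r)
    e=sorted([(np.linalg.norm(b[j]-b[(j+1)%4]),j) for j in range(4)])
    ends=[(b[j]+b[(j+1)%4])/2 for _,j in e[:2]]
    return s[i],c[i],r,ends
E
python3 - <<'E'
from h import *
I={n:cv2.imread(f"pics/{n}0.png") for n in("side","top")}
for col in("red","blue"):
    R={n:blob(I[n],col) for n in I}
    for n in R:
        print(col,n,R[n][0],R[n][1],R[n][2]); print(atz(n,[R[n][1]]+R[n][3],0.045).round(4))
    print('tri',tri(R['side'][1],R['top'][1]))
a=cv2.resize(I['side'][90:270,230:420],None,fx=3,fy=3,interpolation=2)
b=cv2.resize(I['top'][110:250,220:420],None,fx=3.5,fy=3.5,interpolation=2)
cv2.imwrite("pics/c1.png",a);cv2.imwrite("pics/c2.png",b)
E
```

```text
red side [292 129  43  13 248] [312.60483871 135.08467742] ((313.2041931152344, 135.34783935546875), (7.819840431213379, 42.72449493408203), 81.38435363769531)
[[0.5467 0.2901 0.045 ]
 [0.6031 0.2786 0.045 ]
 [0.4931 0.2985 0.045 ]]
red top [249 151  12  41 243] [254.67078189 170.82304527] ((254.91050720214844, 170.92141723632812), (7.2029218673706055, 40.3099365234375), 7.594643592834473)
[[0.5491 0.2863 0.045 ]
 [0.6055 0.2769 0.045 ]
 [0.4932 0.2943 0.045 ]]
tri [0.54642883 0.28575495 0.04935329]
blue side [432 296  39  41 478] [451.5292887 315.9665272] ((451.7758483886719, 316.1896667480469), (11.045050621032715, 49.07988357543945), 41.6335334777832)
[[ 0.5986 -0.2947  0.045 ]
 [ 0.651  -0.2737  0.045 ]
 [ 0.5493 -0.3161  0.045 ]]
blue top [454 124  23  37 236] [464.04237288 142.37711864] ((463.81536865234375, 142.67694091796875), (40.43531799316406, 6.945944309234619), 60.2551155090332)
[[ 0.596  -0.2989  0.045 ]
 [ 0.6485 -0.2767  0.045 ]
 [ 0.5429 -0.3194  0.045 ]]
tri [ 0.59495533 -0.29687117  0.05090284]
```

View pics/c1.png

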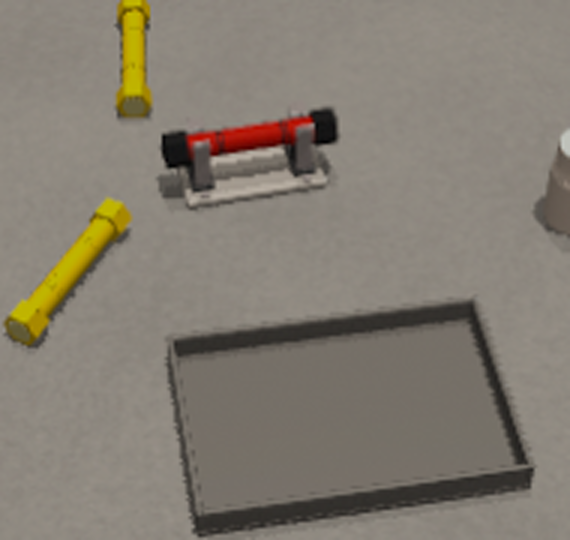

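View pics/c2.png

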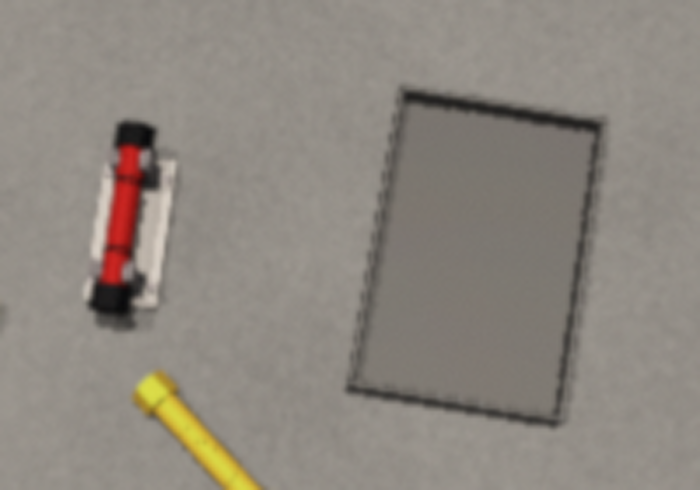

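```bash
python3 - <<'E'
from h import *
t=atz('top',[(334.9,136.3),(392.6,144.9),(380.6,231.1),(320,221.4)],.028)
s=atz('side',[(286.7,203.3),(387.7,190),(407,244.5),(295.7,262)],.028)
for q in(t,s):
    print(q.round(4),q.mean(0).round(4))
    for i in range(4):
        d=(q[(i+1)%4]-q[i]);print(np.hypot(d[0],d[1]).round(4),np.degrees(np.arctan2(d[1],d[0])).round(1))
E
```

```text
[[ 0.6409  0.0595  0.028 ]
 [ 0.6057 -0.1013  0.028 ]
 [ 0.3652 -0.0456  0.028 ]
 [ 0.4014  0.1159  0.028 ]] [0.5033 0.0071 0.028 ]
0.1646 -102.3
0.2469 167.0
0.1655 77.3
0.246 -13.2
[[ 0.4084  0.1133  0.028 ]
 [ 0.6451  0.0585  0.028 ]
 [ 0.6094 -0.0996  0.028 ]
 [ 0.3687 -0.0472  0.028 ]] [0.5079 0.0062 0.028 ]
0.2429 -13.0
0.1621 -102.7
0.2463 167.7
0.1653 76.1
```

Request:
play_rows --rows '[[[50,-50,0],[0,0,6],85],[[50,-50,0],[0,0,6],85],[[50,-50,0],[0,0,5],85],[[50,-50,0],[0,0,0],85],[[50,-50,0],[0,0,0],85],[[24,-25,-30],[0,0,0],85],[[0,0,-40],[0,0,0],85],[[0,0,-20],[0,0,0],85],[[0,0,0],[0,0,0],85]]' --force 70

```text
clock: 1.23
position: [0.5179, 0.3151, 0.1394]
ee_rot: [0.76, 0.649, -0.002, -0.0]
ft_force: [0.1, -0.3, -0.0]
grip_width: 0.994
```

Request:
play_rows --rows '[[[30,-28,0],[0,0,-0.5],85],[[0,0,0],[0,0,0],85]]'

```text
clock: 1.48
position: [0.5517, 0.2848, 0.1427]
ee_rot: [0.765, 0.644, 0.001, 0.001]
ft_force: [0.7, 0.1, -1.5]
grip_width: 0.997
```

```bash
python3 - <<'E'
from h import *
o=readout.get_obs();print(o['position'],o['ee_rot'])
I={n:camera(n) for n in("side","top")}
a=cv2.resize(I['side'][60:200,230:420],None,fx=4,fy=4,interpolation=2)
b=cv2.resize(I['top'][90:240,180:380],None,fx=4,fy=4,interpolation=2)
cv2.imwrite("pics/d1.png",a);cv2.imwrite("pics/d2.png",b)
E
```

```text
[0.55173742 0.28481167 0.14271242] [7.64750604e-01 6.44324984e-01 7.44840070e-04 1.12895834e-03]
```

View pics/d1.png

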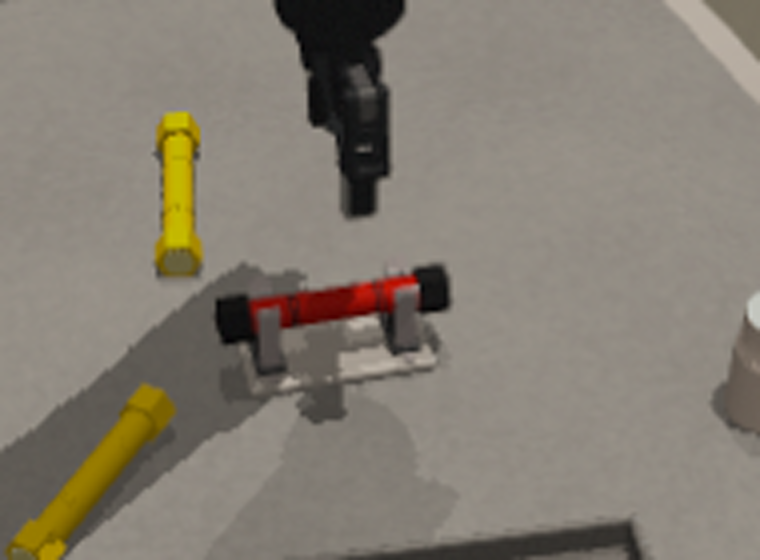

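View pics/d2.png

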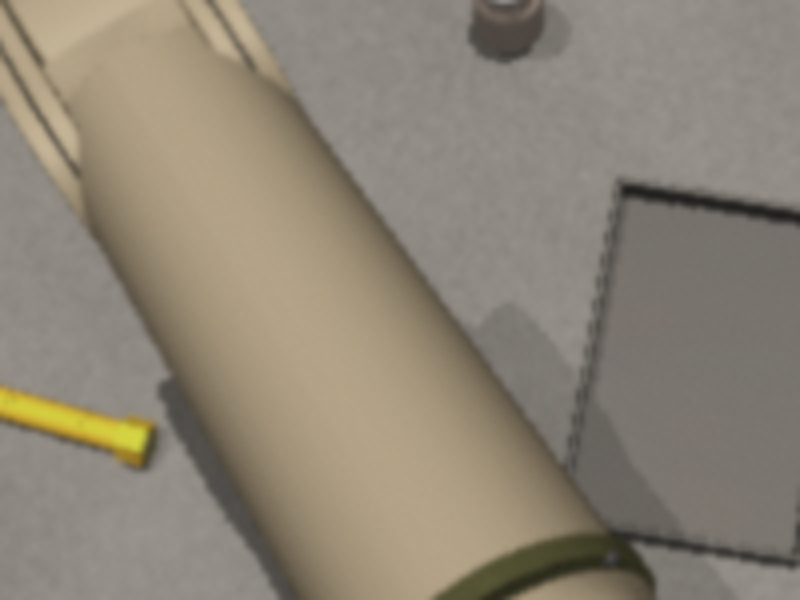

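The side crop shows the finger above the red barrel, roughly central between the clips at crop (265,335) and (405,315). The yellow torches are clear of the jaws, so I descend.

Request:
play_rows --rows '[[[-2,0,-35],[0,0,0],85],[[0,0,-35],[0,0,0],85],[[0,0,-20],[0,0,0],85],[[0,0,-13],[0,0,0],85],[[0,0,0],[0,0,0],85],[[0,0,0],[0,0,0],85]]'

```text
clock: 2.33
position: [0.5477, 0.2882, 0.0395]
ee_rot: [0.763, 0.646, 0.001, 0.0]
ft_force: [-0.4, -0.2, 0.4]
grip_width: 0.996
```

```bash
python3 - <<'E'
from h import *
o=readout.get_obs();print(o['position'],o['ee_rot'],o['ft_force'])
I=camera("side")
cv2.imwrite("pics/e1.png",cv2.resize(I[60:200,230:420],None,fx=4,fy=4,interpolation=2))
E
```

```text
[0.54766332 0.28824727 0.03954854] [7.63239424e-01 6.46115121e-01 9.07405562e-04 8.59606386e-05] [-0.42141149 -0.19530414  0.43921888]
```

View pics/e1.png

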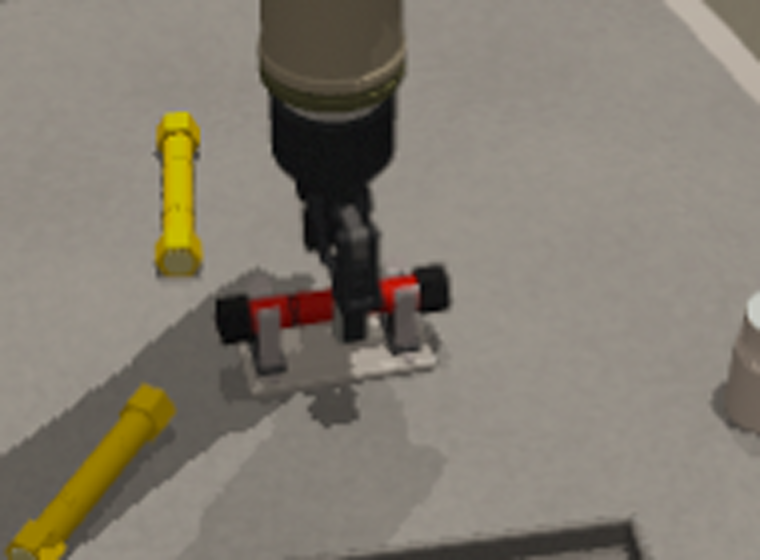

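The near finger is at crop (355,300). That is about 20 px right of the barrel's middle, as expected for a finger offset 57 mm towards the camera, so it is centred. I go 7 mm lower and close.

Request:
play_rows --rows '[[[0,0,-7],[0,0,0],85],[[0,0,0],[0,0,0],60],[[0,0,0],[0,0,0],30],[[0,0,0],[0,0,0],10],[[0,0,0],[0,0,0],10],[[0,0,0],[0,0,0],10],[[0,0,0],[0,0,0],10],[[0,0,0],[0,0,0],10]]' --force 70

```text
clock: 3.38
position: [0.5471, 0.2878, 0.0317]
ee_rot: [0.763, 0.646, 0.0, -0.0]
ft_force: [-1.3, -1.0, 5.1]
grip_width: 0.23
```

```bash
python3 - <<'E'
from h import *
o=readout.get_obs();print(o['position'],o['grip_width'],o['ft_force'],o['torque'])
I=camera("side")
o=readout.get_obs();print(o['position'],o['grip_width'],o['ft_force'],o['torque'])
cv2.imwrite("pics/f1.png",cv2.resize(I[100:170,270:360],None,fx=8,fy=8,interpolation=2))
E
```

```text
[0.54711007 0.28784801 0.0316693 ] 0.230264362931366 [-1.3490564  -0.96400364  5.14911155] [-0.19192675  0.29982241 -0.01258185]
[0.54707931 0.28787372 0.03164633] 0.22976130654950283 [-1.43604136 -1.1021914   5.12325293] [-0.16790602  0.36494072  0.02087799]
```

View pics/f1.png

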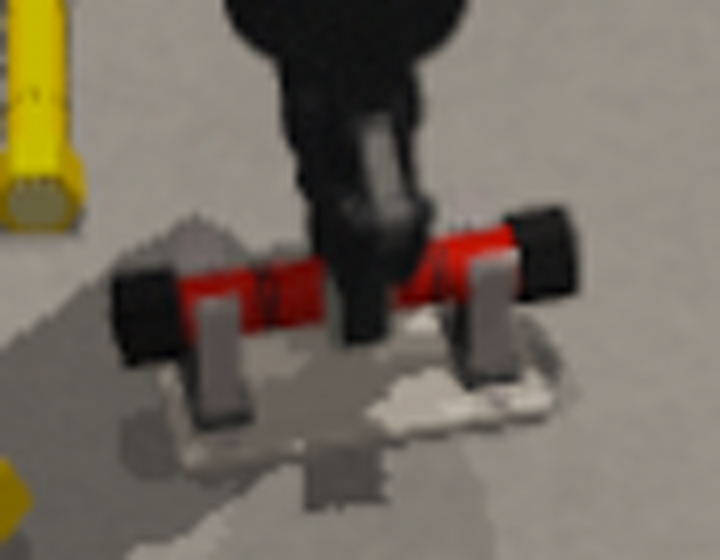

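The finger reaches below the barrel at crop (365,340), and the gripper has stopped on it. I lift slowly.

Request:
play_rows --rows '[[[0,0,3],[0,0,0],10],[[0,0,3],[0,0,0],10],[[0,0,3],[0,0,0],10],[[0,0,3],[0,0,0],10],[[0,0,3],[0,0,0],10],[[0,0,5],[0,0,0],10],[[0,0,10],[0,0,0],10],[[0,0,15],[0,0,0],10],[[0,0,15],[0,0,0],10],[[0,0,0],[0,0,0],10],[[0,0,0],[0,0,0],10]]' --force 80

```text
clock: 4.8
position: [0.5468, 0.2877, 0.0912]
ee_rot: [0.763, 0.646, -0.0, -0.0]
ft_force: [-0.2, 0.5, -1.2]
grip_width: 0.225
```

```bash
python3 - <<'E'
from h import *
o=readout.get_obs();print(o['position'],o['grip_width'],o['ft_force'])
I=camera("side")
cv2.imwrite("pics/g1.png",cv2.resize(I[80:180,260:380],None,fx=6,fy=6,interpolation=2))
E
```

```text
[0.54680574 0.28774715 0.09116074] 0.22504431816070164 [-0.17458917  0.50501947 -1.16695898]
```

View pics/g1.png

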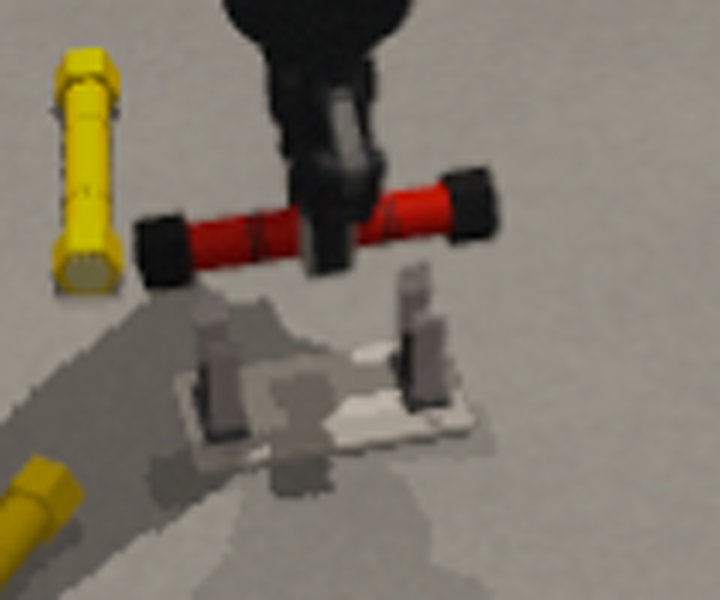

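The torch is out of the clips, level, and held at crop (325,215). Now I carry it to the tray.

Request:
play_rows --rows '[[[-2,-12,0],[0,0,0],10],[[-4,-27,0],[0,0,-0.5],10],[[-4,-30,0],[0,0,-0.5],10],[[-5,-35,0],[0,0,-0.5],10],[[-5,-35,0],[0,0,-0.5],10],[[-5,-35,0],[0,0,-0.5],10],[[-5,-35,0],[0,0,-0.5],10],[[-5,-32,0],[0,0,-0.5],10],[[-4,-25,0],[0,0,-0.5],10],[[-2,-15,0],[0,0,0],10],[[0,0,0],[0,0,0],10],[[0,0,0],[0,0,0],10]]'

```text
clock: 6.35
position: [0.506, 0.0078, 0.0913]
ee_rot: [0.785, 0.62, 0.0, -0.0]
ft_force: [-0.4, 0.7, -1.7]
grip_width: 0.228
```

Request:
play_rows --rows '[[[0,0,-15],[0,0,0],10],[[0,0,-20],[0,0,0],10],[[0,0,-10],[0,0,0],10],[[0,0,0],[0,0,0],10],[[0,0,0],[0,0,0],10]]'

```text
clock: 6.98
position: [0.5063, 0.0069, 0.0467]
ee_rot: [0.785, 0.619, 0.0, 0.0]
ft_force: [0.5, -0.2, -0.1]
grip_width: 0.228
```

```bash
python3 - <<'E'
from h import *
o=readout.get_obs();print(o['position'],o['ee_rot'],o['grip_width'],o['ft_force'])
I=camera("side")
cv2.imwrite("pics/i1.png",cv2.resize(I[150:280,260:430],None,fx=4.5,fy=4.5,interpolation=2))
E
```

```text
[0.50633568 0.00692236 0.04671266] [7.85268334e-01 6.19155506e-01 2.88922958e-04 1.41035863e-04] 0.228082056360099 [ 0.52350653 -0.18430977 -0.10451039]
```

View pics/i1.png

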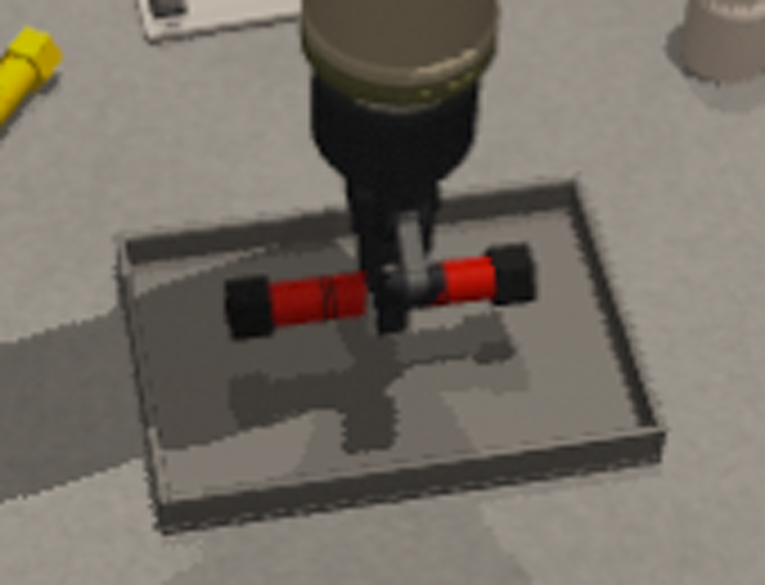

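The torch is over the tray's middle and inside its walls, with caps at crop (248,305) and (513,272). I lower it in small steps and watch the force.

Request:
play_rows --rows '[[[0,0,-12],[0,0,0],10],[[0,0,-12],[0,0,0],10],[[0,0,-8],[0,0,0],10],[[0,0,-4],[0,0,0],10],[[0,0,-1],[0,0,0],10],[[0,0,0],[0,0,0],10],[[0,0,0],[0,0,0],10]]'

```text
clock: 7.9
position: [0.5062, 0.0068, 0.0096]
ee_rot: [0.785, 0.619, 0.0, 0.0]
ft_force: [0.1, 0.1, -0.1]
grip_width: 0.227
```

Request:
play_rows --rows '[[[0,0,-1],[0,0,0],10],[[0,0,-0.5],[0,0,0],10],[[0,0,0],[0,0,0],10],[[0,0,0],[0,0,0],10]]'

```text
clock: 8.4
position: [0.506, 0.0068, 0.0079]
ee_rot: [0.785, 0.619, 0.0, -0.0]
ft_force: [0.6, 0.0, -1.4]
grip_width: 0.23
```

Request:
play_rows --rows '[[[0,0,-1],[0,0,0],10],[[0,0,0],[0,0,0],10],[[0,0,0],[0,0,0],10]]'

```text
clock: 8.78
position: [0.5059, 0.0068, 0.0068]
ee_rot: [0.785, 0.619, 0.0, -0.0]
ft_force: [-0.1, 0.3, -0.9]
grip_width: 0.226
```

```bash
python3 - <<'E'
from h import *
o=readout.get_obs();print(o['position'],o['grip_width'],o['ft_force'])
I=camera("side")
cv2.imwrite("pics/j1.png",cv2.resize(I[180:260,290:400],None,fx=7,fy=7,interpolation=2))
E
```

```text
[0.50593946 0.00679036 0.00682564] 0.226412009675144 [-0.07222339  0.27863617 -0.93021265]
```

View pics/j1.png

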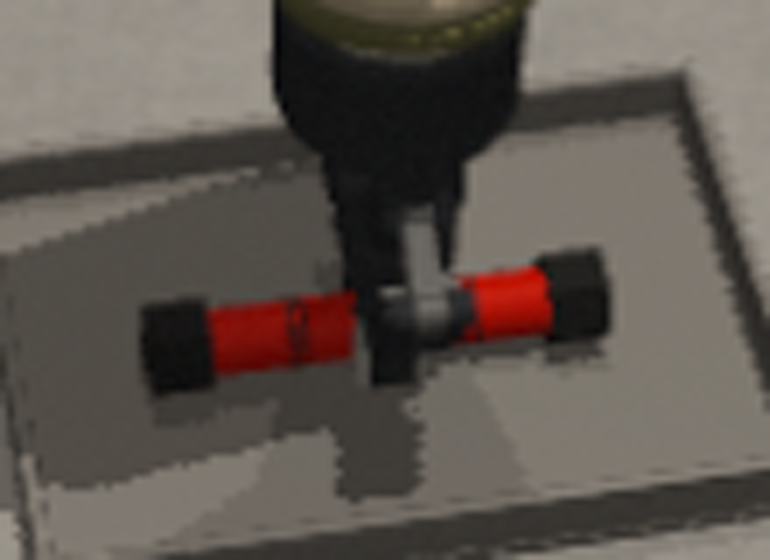

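A sliver of shadow still shows under the caps at crop (180,395) and (580,350), so it is about 1–2 mm above the floor.

Request:
play_rows --rows '[[[0,0,-0.8],[0,0,0],10],[[0,0,0],[0,0,0],10],[[0,0,0],[0,0,0],10]]'

```text
clock: 9.2
position: [0.506, 0.0068, 0.006]
ee_rot: [0.785, 0.619, 0.0, -0.0]
ft_force: [-0.4, -0.0, -0.4]
grip_width: 0.226
```

Request:
play_rows --rows '[[[0,0,-0.8],[0,0,0],10],[[0,0,0],[0,0,0],10],[[0,0,0],[0,0,0],10]]'

```text
clock: 9.57
position: [0.506, 0.0068, 0.0057]
ee_rot: [0.785, 0.619, 0.0, -0.0]
ft_force: [-3.0, 0.2, 7.5]
grip_width: 0.226
```

That is contact, at 7.5 N upward. I release and withdraw.

Request:
play_rows --rows '[[[0,0,0.3],[0,0,0],24],[[0,0,0],[0,0,0],28],[[0,0,0],[0,0,0],36],[[0,0,0],[0,0,0],50],[[0,0,0],[0,0,0],55],[[0,0,0],[0,0,0],55],[[0,0,5],[0,0,0],55],[[0,0,15],[0,0,0],55],[[0,0,30],[0,0,0],55],[[0,0,50],[0,0,0],55],[[0,0,50],[0,0,0],55],[[0,0,0],[0,0,0],55]]'

```text
clock: 11.08
position: [0.5084, 0.0069, 0.1606]
ee_rot: [0.785, 0.619, 0.004, 0.002]
ft_force: [-0.4, -0.5, -1.1]
grip_width: 0.643
```

Request:
play_rows --rows '[[[0,0,40],[0,0,0],55],[[0,30,30],[0,0,0],55],[[0,50,0],[0,0,0],55],[[0,50,0],[0,0,0],55],[[0,50,0],[0,0,0],55],[[0,30,0],[0,0,0],55],[[0,0,0],[0,0,0],55],[[0,0,0],[0,0,0],55],[[0,0,0],[0,0,0],55]]'

```text
clock: 12.2
position: [0.5062, 0.2154, 0.2256]
ee_rot: [0.786, 0.618, -0.0, 0.0]
ft_force: [1.1, -0.5, 0.3]
grip_width: 0.642
```

```bash
python3 - <<'E'
from h import *
o=readout.get_obs();print(o['clock'],o['position'],o['grip_width'],o['ft_force'])
I={n:camera(n) for n in("side","top")}
for n in I:
    cv2.imwrite(f"pics/k_{n}.png",I[n])
    for c,z in(('red',.019),('blue',.045)):
        r=blob(I[n],c);print(n,c,r[0],atz(n,[r[1]]+r[3],z).round(4).tolist())
cv2.imwrite("pics/k1.png",cv2.resize(I['side'][180:360,270:500],None,fx=3.2,fy=3.2,interpolation=2))
E
```

```text
12.2 [0.50620697 0.21542337 0.22560985] 0.6419050734595775 [ 1.09567871 -0.48027355  0.26505012]
side red [319 218  50  16 446] [[0.507, 0.0083, 0.019], [0.5617, -0.0051, 0.019], [0.4526, 0.0214, 0.019]]
side blue [432 296  39  41 477] [[0.5985, -0.2948, 0.045], [0.651, -0.2737, 0.045], [0.5493, -0.3161, 0.045]]
top red [351 162  13  40 269] [[0.5079, 0.0064, 0.019], [0.5641, -0.0072, 0.019], [0.4536, 0.0196, 0.019]]
top blue [454 124  23  37 236] [[0.596, -0.2989, 0.045], [0.6485, -0.2767, 0.045], [0.5429, -0.3194, 0.045]]
```

View pics/k1.png

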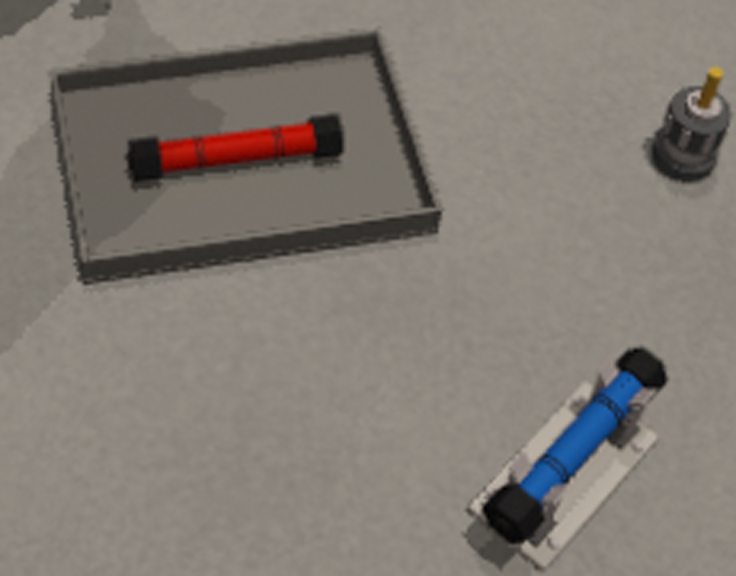

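The red torch lies flat in the middle of the tray, at crop (235,147). The blue torch is still in its clips, and the gripper is clear and empty.

```bash
python3 -c "
from workcell import manip
print(manip.hand_in())"
```

```text
the job is handed in; nothing more can be done
None
```

I pulled the red torch out of its clips and laid it flat in the grey tray. I let go only after feeling it touch the tray floor (7.5 N), then backed the arm off and handed the job in at about 12 s.

- **Red torch:** both cameras put its middle at about (0.507, 0.007) m, within about 2 mm of where I measured the tray's middle. It looks level in the pictures.
- **Lift:** I took it to an axis height of about 104 mm, worked out from the tool height, with the fingers still gripping it.
- **Blue torch:** its measured position did not change, and it is still in its clips.
- **Gripper:** it was empty and clear of everything at the last check, with wrist force near zero.
- **Disagreements:** the two cameras differed by 2–4 mm, about what the calibration allows. The gripper's opening read about 19.5 mm on a 22 mm barrel, but the pictures showed a firm grip.

No check failed, and `hand_in` gave no verdict.

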